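# Weigh two pump bodies and tray the sound one

### The job

One of the two look-alike sealed pump bodies was closed up with a light dummy core instead of the steel one. Stand one on each pan of the balance, let go and let the beam settle to see which is heavier; then stand the heavier one upright in the blue tray and leave the lighter one standing on its pan. Set them down gently, keep them upright, and leave the other things on the bench where they are.

Things in the scene. Friction and masses are not known exactly. Their poses are not given: they have to be found in the camera images.
- pump_a: sealed pump body, one of two alike: aluminium foot 100 (x) x 68 (y) x 10 mm, green block 80 (x) x 52 (y) mm, cover top at 72 mm, round steel boss 28 mm wide up to 84 mm. 0.3 to 0.75 kg; which one is heavier varies. Origin: centre of its underside; z up. Starts upright on the bench. Grip across the 52 mm width (its y), 30 to 65 mm above the underside.
- pump_b: sealed pump body, one of two alike: aluminium foot 100 (x) x 68 (y) x 10 mm, green block 80 (x) x 52 (y) mm, cover top at 72 mm, round steel boss 28 mm wide up to 84 mm. 0.3 to 0.75 kg; which one is heavier varies. Origin: centre of its underside; z up. Starts upright on the bench. Grip across the 52 mm width (its y), 30 to 65 mm above the underside.
- balance: base of the equal-arm balance, fixed: blue plate 120 (x) x 340 (y) x 28 mm; in the middle a white scale plate 100 mm wide, 28 mm towards +x, top 173 mm above the bench, and a red pointer up to 188 mm. Origin: centre of its underside. The beam lies along its y; the whole may be turned by up to 7 degrees.
- pan_left: flat round steel pan on the left (+y) arm, 144 mm across, 6 mm thick, no rim, 150 mm from the pivot. Origin: centre of its top face, 135 mm above the bench with the beam level. Always level; moves straight up and down 15 mm per 0.1 rad of the beam. Where on it a load stands does not matter.
- pan_right: flat round steel pan on the right (-y) arm, 144 mm across, 6 mm thick, no rim, 150 mm from the pivot. Origin: centre of its top face, 135 mm above the bench with the beam level. Always level; moves straight up and down 15 mm per 0.1 rad of the beam. Where on it a load stands does not matter.
- beam (a joint): tilt of the balance beam (rad): 0 level (pans empty), positive = left (+y) pan lower, negative = right pan lower; limits +-0.25. Sprung to level and damped, at rest in about 1 s. One pump body alone tilts it 0.09 to 0.22; the two against each other 0.04 to 0.13, towards the heavier.
- blue_tray: open blue plastic tray fixed to the bench, 180 x 180 mm outside, 40 mm high, walls and floor 5 mm; it lies at the robot's left or right. Origin: centre of its underside (the inner floor is 5 mm higher).
- yellow_tray: yellow tray of the same size on the other side, with a wrench in it; not used, fixed. Origin: centre of its underside.
- wrench: steel wrench, 140 mm, lying in the yellow tray; leave it. Origin: on its underside, near its middle.
- screwdriver: screwdriver, 190 mm, lying at the left, towards the edge of the bench; leave it. Origin: on its underside, near its middle.
- oil_bottle: white oil bottle, 56 mm across, 130 mm high, standing to the left of the balance; leave it. Origin: centre of its underside.
- gear: dark steel gear blank, 84 mm across, 36 mm high, lying to the right of the balance; leave it. Origin: centre of its underside.
- brush: bench brush with wooden back, 150 mm long, 32 mm high, lying across in front of the balance's middle; leave it. Origin: on its underside, at its middle.
Things that resemble listed ones, but are neither listed nor needed, are in the scene too. What is shaped like the pump_b but pink, purple or turquoise is not meant.

How it is judged:
By the outcome, as a careful person would: the job done as asked, in the order asked, and still so for the second after the job is handed in, with the robot touching nothing.
It also fails if it takes over 67 s, if anything falls off the work surface, if the arm or the gripper's body presses on something with over 40 N, if the wrist force passes 120 N, or if a joint passes its speed limit or range.

### The arm

A 7-joint arm with a two-finger parallel gripper is mounted at the origin on the work surface. World frame = base frame: x ahead of the robot, y to its left, z up, the work surface at z = 0. Lengths are in m, angles in rad, forces in N, time in s.
With the tool pointing down it reaches from about 0.425 to 0.925 m from the base axis. Payload 6.8 kg.
Tool frame: the origin (TCP) lies at the very end of the fingers, on their centre line; the grasp point (between the pads) lies behind it (robot.grasp_offset is the z of the grasp point in the tool frame, in m); z points along the fingers, x is the direction in which the jaws open and shut, and the axes are right-handed (so a half turn about z gives the same grasp; the last joint's range is limited). The gripper opens to 88 mm and grips with 3 to 60 N. Pads are 20 mm wide; open, the fingers measure 115 mm over their backs; the gripper's body (75 mm by 178 mm) begins 61 mm behind the grasp point.
Start: joints at [-1.342, 0.477, 0.022, 1.555, -0.011, 1.109, -0.083], TCP at [0.223, 0.637, 0.223] pointing down, gripper open.
Joint ranges: [-2.96, 2.96], [-0.34, 2.1], [-1.41, 1.46], [0.24, 2.44], [-1.37, 4.51], [0.17, 1.92], [-2.96, 2.96]. Speed limits (rad/s): [2.39, 2.39, 3.14, 3.14, 3.14, 3.14, 3.14].

### API

Orientations are given as a rotation vector (axis times angle).
In Python, from station import robot gives the robot as it stands.
- The arm moves only by the tool apply_moves, never from a script. Its argument "series" is a list of rows, each a list of 7 numbers: the gripper's target within -1 to 1 (shut at 1, half-way at 0, fully open at -1), then the shift along the tool's x, y, z in cm, then the turn, a rotation vector about the tool's x, y, z in rad. In form: [[fingers, dx, dy, dz, wx, wy, wz], ...]. A call has 1 to 12 rows; each row shifts and turns the pose as measured when the row begins, along the tool's axes as they then stand; what a row does not reach is not made up. A row lasts 1/10 s, in which the tool goes at most 50 mm and 8.59 degrees, less where a joint would pass 70% of its speed; a pose out of reach is approached as far as the arm can. A call is refused whole if a number of a shift passes 5 or a number of a turn 0.15, either way. A call with a gripper value outside its range is refused whole. The fingers move at their own pace and stop on an object; the grip force is fixed at half the most. Time passes only in rows, so rows that do not move let the fingers close. It gives the time, the measured TCP pose, the force and the opening at its end, in the units of the state.
- robot.observe(): the state, without advancing time (a new reading comes with each control period).
- robot.read_camera(name): name is "scene" or "top" or "wrist"; returns a dict with "pixels" (420x560x3 uint8, blue, green, red), "range_z" (420x560 float32, m along the optical axis (not along the pixel's ray), 0 where there is no reading), "mtx" (3x3 intrinsics, pixels), "R" (3x3) and "t" (3): a world point X has camera coordinates R X + t; the wrist camera has in their place "tool_from_camera" (4x4, takes a point from camera to tool coordinates, whose origin is the TCP and whose axes are the tool frame's). Camera axes: x right, y down, z forward; pixel columns grow to the right and rows downward; lengths in m; the calibration is good to about 2 mm. A picture is of the moment at which its call begins: read the wrist's pose just before it.
- robot.finish_job(): hands the job in, once; it reports no verdict.
The state is a dict: "time": time; "joints": joint angles; "qvel": joint speeds; "tau": joint torques, N m; "tool_pos": TCP position; "eef_rot": TCP orientation; "contact_force": force on the tool from outside, world axes, zero at the start; "wrist_torque": the same for the moment, N m; "opening": finger opening in m.
Only numpy, scipy, OpenCV 4.12 (cv2) and the standard library are available. Lean on these libraries where they do the work, as an engineer would, in place of code of your own. Each camera call takes 0.05 s, during which the arm holds its last target.

## Working session

There is one attempt and no reset: what is moved stays moved. The work goes in short steps, Python scripts to look and compute and a tool call to move; the robot and the scene stay as the last step left them, time stands still between calls to the robot, and variables do not carry over. Pictures are saved under pics/ and viewed, and the job is handed in when it is done.

Besides the shell and the picture viewer there is one more tool, called after "Request:" by a JSON object that holds its "name" and its "arguments". apply_moves: Moves the arm, as the interface text tells. Its arguments: {"type":"object","properties":{"series":{"type":"array"}},"required":["series"]}

```bash
ls; mkdir -p pics; python3 - <<'E'
from station import robot
import cv2,pickle
print(robot.observe(), robot.grasp_offset)
for n in ("scene","top"):
    d=robot.read_camera(n); cv2.imwrite(f"pics/{n}0.png",d["pixels"]); pickle.dump(d,open(f"{n}0.pkl","wb")); print(n,d["mtx"],d["R"],d["t"])
E
```

```text
pics
{'time': 0.0, 'joints': array([-1.34206825,  0.47778962,  0.02234934,  1.55642744, -0.01149699,
        1.10928678, -0.08309926]), 'qvel': array([-0.00079258,  0.00079106, -0.000835  , -0.0004889 ,  0.00065167,
        0.00100959, -0.00079138]), 'tau': array([ 4.92118534e-05, -5.82858253e+01,  1.53455079e+00, -2.72603935e+01,
       -5.44543786e-02,  1.68535922e-02,  1.47342903e-04]), 'tool_pos': array([0.22290932, 0.63650611, 0.22169908]), 'eef_rot': array([ 2.56142223e+00,  1.81701500e+00, -2.15013762e-03]), 'contact_force': array([-0.61414267,  0.22288176, -0.24768657]), 'wrist_torque': array([-0.02018076,  0.01607071,  0.03197597]), 'opening': 0.08779879501906705} -0.0187
scene [[468.19227772   0.         284.06976268]
 [  0.         468.19227772 211.91717055]
 [  0.           0.           1.        ]] [[ 0.70941603  0.70478     0.00374804]
 [ 0.46762446 -0.46670838 -0.75067347]
 [-0.5273104   0.53429246 -0.66066277]] [-0.40466832 -0.11700619  1.70640304]
top [[422.07376796   0.         278.84177141]
 [  0.         422.07376796 210.90299914]
 [  0.           0.           1.        ]] [[ 0.01271621 -0.99978169  0.01657894]
 [-0.99611512 -0.01411097 -0.0869227 ]
 [ 0.08713767 -0.01540921 -0.9960771 ]] [0.02786524 0.47946178 1.26618508]
```

View pics/scene0.png

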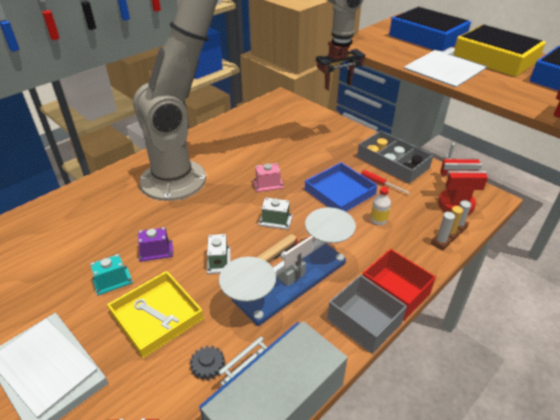

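View pics/top0.png

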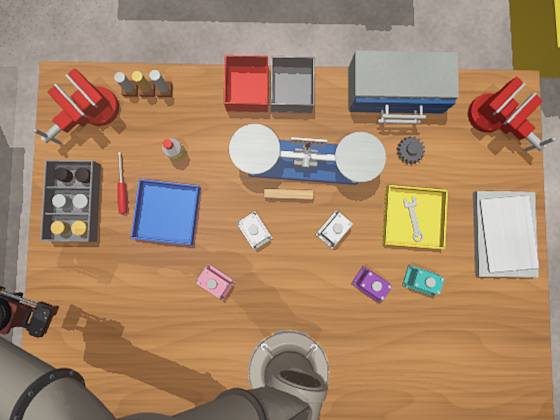

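Candidates in the top view are two pumps with white/grey covers and green blocks at (254,231) and (334,230). The decoys are pink (215,282), purple (371,284) and turquoise (424,281). Next I check the first two in a close crop and measure.

```bash
cat > h.py <<'E'
import numpy as np,cv2,pickle
from scipy.spatial.transform import Rotation as Rn
def cloud(d):
    z=d["range_z"]; v,u=np.mgrid[:z.shape[0],:z.shape[1]]
    K=d["mtx"]; P=np.stack([(u-K[0,2])/K[0,0]*z,(v-K[1,2])/K[1,1]*z,z],-1)
    W=(P-d["t"])@d["R"]; W[z==0]=np.nan
    return W
def rect(P):
    (c,s,a)=cv2.minAreaRect((P*1000).astype(np.float32)); 
    if s[0]<s[1]: s=(s[1],s[0]); a+=90
    return np.round(c,1),np.round(s,1),round((a+90)%180-90,1)
E
python3 - <<'E'
from h import *
d=pickle.load(open("top0.pkl","rb"));s=pickle.load(open("scene0.pkl","rb"))
W=cloud(d)
for n,(u,v) in dict(P1=(254,231),P2=(334,230)).items():
    w=W[v-30:v+30,u-30:u+30].reshape(-1,3); 
    for lo,hi in((.006,.02),(.06,.078),(.079,.1),(.006,.1)):
        m=(w[:,2]>lo)&(w[:,2]<hi)&(w[:,0]<W[v,u,0]+.08)
        m&=np.hypot(w[:,0]-W[v,u,0],w[:,1]-W[v,u,1])<.075
        q=w[m]; print(n,lo,hi,m.sum(),np.round(np.median(q,0),4),rect(q[:,:2]) if len(q)>5 else '')
for n,(u0,u1,v0,v1) in dict(left=(225,285,120,175),right=(330,390,130,185),base=(240,380,120,190)).items():
    w=W[v0:v1,u0:u1].reshape(-1,3); lo,hi=(.115,.15) if n!='base' else (.015,.04)
    q=w[(w[:,2]>lo)&(w[:,2]<hi)]; print(n,len(q),np.round(np.median(q,0),4),rect(q[:,:2]))
for n,(u,v) in dict(blue=(166,212),yel=(415,217)).items():
    w=W[v-40:v+40,u-40:u+40].reshape(-1,3); q=w[(w[:,2]>.032)&(w[:,2]<.048)]; print(n,rect(q[:,:2]), W[v,u])
# other things heights
print('bottle',W[148,172],'brush',W[194,288],'gear',W[150,411], 'pink', W[280,210])
a=cv2.resize(d["pixels"][195:265,220:370],None,fx=4,fy=4,interpolation=2)
b=cv2.resize(s["pixels"][190:280,195:300],None,fx=3,fy=3,interpolation=2)
c=np.zeros((560,600,3),np.uint8); c[:280]=a; c[280:550,:315]=b; cv2.imwrite("pics/crop0.png",c)
E
```

```text
P1 0.006 0.02 241 [0.4106 0.1014 0.011 ] (array([415.8, 107.4]), array([132.6, 131. ]), -22.5)
P1 0.06 0.078 409 [0.4202 0.1095 0.0725] (array([421. , 110.3]), array([79.9, 51.8]), 33.3)
P1 0.079 0.1 74 [0.4202 0.1094 0.0841] (array([421.8, 107.1]), array([70.2, 34.7]), 30.6)
P1 0.006 0.1 738 [0.4178 0.1081 0.0713] (array([415.8, 107.4]), array([132.6, 131. ]), -22.5)
P2 0.006 0.02 194 [ 0.4136 -0.1141  0.0109] (array([ 418.3, -124.8]), array([144.4, 117.9]), -65.6)
P2 0.06 0.078 411 [ 0.4272 -0.1328  0.0723] (array([ 428. , -134.7]), array([79.5, 52.2]), -39.9)
P2 0.079 0.1 74 [ 0.4276 -0.1338  0.0842] (array([ 419.9, -127.5]), array([47. , 35.2]), -36.4)
P2 0.006 0.1 731 [ 0.4243 -0.1269  0.071 ] (array([ 418.3, -124.8]), array([144.4, 117.9]), -65.6)
left 2011 [0.6452 0.1087 0.1356] (array([645.6, 108. ]), array([143.6, 141. ]), 2.8)
right 1991 [ 0.6269 -0.1902  0.1355] (array([ 626.7, -191. ]), array([143.1, 141. ]), 89.7)
base 1791 [ 0.6043 -0.0441  0.0283] (array([624.9, -35.7]), array([333.3, 157.9]), -88.4)
blue (array([472.3, 378.6]), array([182.1, 180. ]), 84.2) [0.47184769 0.37980333 0.00836217]
yel (array([ 467.9, -379.5]), array([183.4, 180.9]), 86.1) [ 0.46690538 -0.38582491  0.01172644]
bottle [0.64924719 0.34546268 0.10283187] brush [0.52980909 0.00738329 0.03279308] gear [ 0.67035033 -0.36761055  0.03838183] pink [0.27316183 0.22881515 0.08500025]
```

View pics/crop0.png

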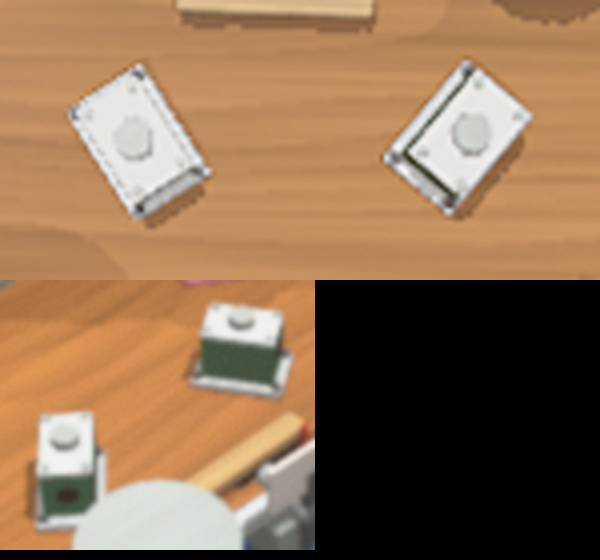

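Both crops show green blocks with white covers and steel bosses, so they are the two pump bodies. P1 is at (0.4205, 0.110) with its long axis at +33°, and P2 is at (0.428, -0.134) at -40°. I'll go to P1 first.

```bash
cat > g.py <<'E'
import sys
from h import *
from station import robot
# usage: python3 g.py x y z yawdeg -> remaining in tool axes (cm), turn (rad)
o=robot.observe(); R=Rn.from_rotvec(o["eef_rot"]).as_matrix()
print("t",round(o["time"],2),"pos",np.round(o["tool_pos"],4),"yaw",round(np.degrees(np.arctan2(R[1,0],R[0,0])),1),"tilt",np.round(R[:2,2],3),"F",np.round(o["contact_force"],1),"open",round(o["opening"],4),"q",np.round(o["joints"],2))
if len(sys.argv)>3:
    x,y,z,a=map(float,sys.argv[1:5]); a=np.radians(a)
    T=np.array([[np.cos(a),np.sin(a),0],[np.sin(a),-np.cos(a),0],[0,0,-1]])
    dw=np.array([x,y,z])-o["tool_pos"]
    print("shift now",np.round(R.T@dw*100,2),"shift after turn",np.round(T.T@dw*100,2),"turn",np.round(Rn.from_matrix(R.T@T).as_rotvec(),3))
E
```

Request:
{"name": "apply_moves", "arguments": {"series": [[-1,-3.6,3,0,0,0,0],[-1,-3.6,3,0,0,0,0],[-1,-3.6,3,0,0,0,0],[-1,-3.6,3,0,0,0,0],[-1,-3.6,3,0,0,0,0],[-1,-3.6,3,0,0,0,0],[-1,-3.6,3,0,0,0,0],[-1,-3.6,3,0,0,0,0]]}}

```text
time: 0.9
tool_pos: [0.3538, 0.2777, 0.2176]
eef_rot: [2.551, 1.833, -0.01]
contact_force: [2.0, 0.7, 0.1]
opening: 0.0877
```

```bash
python3 g.py .4205 .110 .16 -57
```

```text
t 0.9 pos [0.3538 0.2777 0.2176] yaw 71.4 tilt [-0.005 -0.004] F [2.  0.7 0.1] open 0.0877 q [-0.94  0.11  0.15  2.08 -0.02  0.96  0.47]
shift now [-13.73  11.7    5.79] shift after turn [17.69  3.53  5.76] turn [0.004 0.007 2.241]
```

Request:
{"name": "apply_moves", "arguments": {"series": [[-1,-3.5,3,0.5,0,0,0],[-1,-3.5,3,0.5,0,0,0],[-1,-3.5,3,0.5,0,0,0],[-1,0,0,0,0,0,0.15],[-1,0,0,0,0,0,0.15],[-1,0,0,0,0,0,0.15],[-1,0,0,0,0,0,0.15],[-1,0,0,0,0,0,0.15],[-1,0,0,0,0,0,0.15],[-1,0,0,0,0,0,0.15],[-1,0,0,0,0,0,0.15],[-1,0,0,0,0,0,0.15]]}}

```text
time: 2.1
tool_pos: [0.4057, 0.133, 0.2005]
eef_rot: [3.131, -0.172, -0.013]
contact_force: [0.2, 0.0, -0.3]
opening: 0.088
```

Request:
{"name": "apply_moves", "arguments": {"series": [[-1,0,0,0,0,0,0.15],[-1,0,0,0,0,0,0.15],[-1,0,0,0,0,0,0.15],[-1,0,0,0,0,0,0.15],[-1,0,0,0,0,0,0.15]]}}

```text
time: 2.6
tool_pos: [0.4042, 0.1323, 0.1995]
eef_rot: [2.846, -1.305, -0.011]
contact_force: [-0.3, 0.6, 0.7]
opening: 0.0879
```

```bash
python3 g.py .4205 .110 .16 -57
```

```text
t 2.6 pos [0.4042 0.1323 0.1995] yaw -49.3 tilt [-0.011 -0.007] F [-0.3  0.6  0.7] open 0.0879 q [-0.87  0.09  0.44  2.16 -0.04  0.92 -1.27]
shift now [2.76 0.17 3.95] shift after turn [ 2.76 -0.15  3.95] turn [0.013 0.001 0.135]
```

Request:
{"name": "apply_moves", "arguments": {"series": [[-1,2.7,0,0,0,0,0.13],[-1,0,0,3,0,0,0],[-1,0,0,0,0,0,0]]}}

```text
time: 2.9
tool_pos: [0.4216, 0.1116, 0.169]
eef_rot: [2.749, -1.498, -0.01]
contact_force: [-0.7, 0.1, -0.1]
opening: 0.088
```

```bash
python3 g.py .4205 .110 .029 -57; python3 - <<'E'
from station import robot
import cv2
d=robot.read_camera("wrist"); cv2.imwrite("pics/w1.png",d["pixels"])
E
```

```text
t 2.9 pos [0.4216 0.1116 0.169 ] yaw -57.2 tilt [-0.01  -0.006] F [-0.7  0.1 -0.1] open 0.088 q [-0.83  0.16  0.47  2.17 -0.09  0.84 -1.29]
shift now [8.0e-02 1.0e-02 1.4e+01] shift after turn [ 0.07  0.18 14.  ] turn [ 0.012  0.    -0.003]
```

View pics/w1.png

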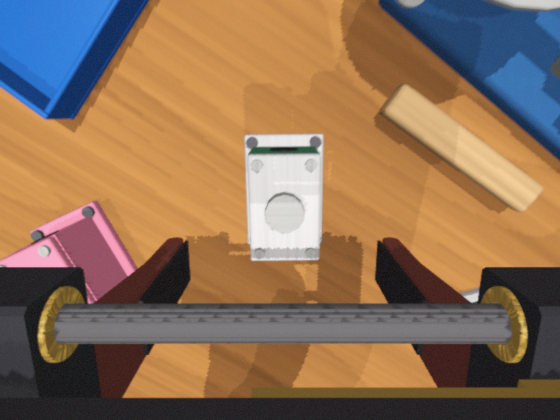

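The wrist view shows P1's boss at (285,212), centred between the fingers (midpoint about 283) and aligned with them. I'll descend.

Request:
{"name": "apply_moves", "arguments": {"series": [[-1,0,0,4,0.01,0,0],[-1,0,0,4,0,0,0],[-1,0,0,3,0,0,0],[-1,0,0,2,0,0,0],[-1,0,0,0.5,0,0,0]]}}

```text
time: 3.45
tool_pos: [0.429, 0.1168, 0.0379]
eef_rot: [-2.752, 1.49, -0.009]
contact_force: [-0.3, 0.1, 0.1]
opening: 0.0876
```

```bash
python3 g.py .4205 .110 .029 -57
```

```text
t 3.45 pos [0.429  0.1168 0.0379] yaw -56.9 tilt [0.011 0.008] F [-0.3  0.1  0.1] open 0.0876 q [-0.7   0.42  0.36  2.26 -0.31  0.49 -1.09]
shift now [0.11 1.09 0.88] shift after turn [0.11 1.08 0.89] turn [-0.014  0.001  0.002]
```

Request:
{"name": "apply_moves", "arguments": {"series": [[-1,0.1,1.0,0.4,-0.014,0,0],[-1,0,0.3,0.4,0,0,0]]}}

```text
time: 3.65
tool_pos: [0.4194, 0.1094, 0.0311]
eef_rot: [-2.762, 1.494, 0.001]
contact_force: [0.7, -0.1, 0.1]
opening: 0.0874
```

```bash
python3 g.py .4205 .110 .029 -57
```

```text
t 3.65 pos [0.4194 0.1094 0.0311] yaw -56.8 tilt [-0.     0.001] F [ 0.7 -0.1  0.1] open 0.0874 q [-0.69  0.42  0.35  2.28 -0.32  0.48 -1.08]
shift now [ 0.01 -0.12  0.21] shift after turn [ 0.01 -0.12  0.21] turn [-0.001  0.001  0.003]
```

Good. Close and lift slightly.

Request:
{"name": "apply_moves", "arguments": {"series": [[1,0,0,0.1,0,0,0],[1,0,0,0,0,0,0],[1,0,0,0,0,0,0],[1,0,0,0,0,0,0],[1,0,0,0,0,0,0],[1,0,0,0,0,0,0]]}}

```text
time: 4.25
tool_pos: [0.4209, 0.1102, 0.0327]
eef_rot: [-2.758, 1.491, -0.003]
contact_force: [0.4, -0.1, -5.2]
opening: 0.0519
```

```bash
python3 g.py .4205 .110 .25 -57
```

```text
t 4.25 pos [0.4209 0.1102 0.0327] yaw -56.8 tilt [0.004 0.004] F [ 0.4 -0.1 -5.2] open 0.0519 q [-0.69  0.42  0.35  2.28 -0.32  0.48 -1.08]
shift now [ -0.03  -0.08 -21.73] shift after turn [ -0.     0.05 -21.73] turn [-0.006  0.001  0.004]
```

Request:
{"name": "apply_moves", "arguments": {"series": [[1,0,0,-1,0,0,0],[1,0,0,-2,0,0,0],[1,0,0,-3.5,0,0,0],[1,0,0,-4,0,0,0],[1,0,0,-4,0,0,0],[1,0,0,-3,0,0,0],[1,0,0,-1,0,0,0],[1,0,0,0,0,0,0]]}}

```text
time: 5.05
tool_pos: [0.4141, 0.1058, 0.2241]
eef_rot: [2.756, -1.495, -0.01]
contact_force: [0.1, 0.6, -5.5]
opening: 0.0517
```

```bash
python3 g.py .6455 .1085 .25 -57
```

```text
t 5.05 pos [0.4141 0.1058 0.2241] yaw -57.0 tilt [-0.008 -0.002] F [ 0.1  0.6 -5.5] open 0.0517 q [-0.88  0.05  0.51  2.13 -0.03  0.97 -1.35]
shift now [ 12.39 -19.52  -2.78] shift after turn [ 12.38 -19.55  -2.59] turn [0.008 0.003 0.001]
```

Request:
{"name": "apply_moves", "arguments": {"series": [[1,1,-1.6,-0.2,0,0,0],[1,2,-3.1,-0.2,0,0,0],[1,2,-3.2,0,0,0,0],[1,2,-3.2,0,0,0,0],[1,2,-3.2,0,0,0,0],[1,1.8,-2.8,0,0,0,0],[1,1,-1.6,0,0,0,0],[1,0,0,0,0,0,0],[1,0,0,0,0,0,0]]}}

```text
time: 5.95
tool_pos: [0.6313, 0.1064, 0.2094]
eef_rot: [2.74, -1.482, -0.04]
contact_force: [0.1, -0.3, -6.7]
opening: 0.0516
```

```bash
python3 g.py .6455 .1085 .167 -57
```

```text
t 5.95 pos [0.6313 0.1064 0.2094] yaw -56.8 tilt [-0.035 -0.011] F [ 0.1 -0.3 -6.7] open 0.0516 q [-0.65  0.49  0.54  1.65 -0.27  1.11 -1.02]
shift now [ 0.64 -1.46  4.18] shift after turn [ 0.59 -1.31  4.24] turn [0.035 0.01  0.003]
```

Request:
{"name": "apply_moves", "arguments": {"series": [[1,0.6,-1.3,0,0.035,0.01,0],[1,0,0,1,0,0,0],[1,0,0,1,0,0,0],[1,0,0,0.5,0,0,0],[1,0,0,0.5,0,0,0]]}}

```text
time: 6.45
tool_pos: [0.6388, 0.1084, 0.1732]
eef_rot: [2.758, -1.491, -0.013]
contact_force: [-0.2, -0.3, -5.2]
opening: 0.0516
```

```bash
python3 g.py .6455 .1085 .167 -57
```

```text
t 6.45 pos [0.6388 0.1084 0.1732] yaw -56.8 tilt [-0.01  -0.001] F [-0.2 -0.3 -5.2] open 0.0516 q [-0.63  0.53  0.52  1.69 -0.3   1.01 -1.  ]
shift now [ 0.36 -0.57  0.62] shift after turn [ 0.35 -0.57  0.62] turn [0.009 0.005 0.004]
```

Request:
{"name": "apply_moves", "arguments": {"series": [[1,0.3,-0.5,0.4,0.01,0.005,0],[1,0,0,0.5,0,0,0],[1,0,0,0.5,0,0,0],[1,0,0,0.5,0,0,0],[1,0,0,0,0,0,0]]}}

```text
time: 6.95
tool_pos: [0.6448, 0.1087, 0.153]
eef_rot: [-2.763, 1.493, -0.001]
contact_force: [-0.7, -0.5, -2.6]
opening: 0.0519
```

```bash
python3 g.py .6455 .1085 .145 -57
```

```text
t 6.95 pos [0.6448 0.1087 0.153 ] yaw -56.8 tilt [0.001 0.001] F [-0.7 -0.5 -2.6] open 0.0519 q [-0.62  0.55  0.51  1.7  -0.32  0.97 -0.99]
shift now [ 0.06 -0.04  0.8 ] shift after turn [ 0.06 -0.04  0.8 ] turn [-0.001 -0.     0.004]
```

Request:
{"name": "apply_moves", "arguments": {"series": [[1,0,0,0.5,0,0,0],[1,0,0,0.5,0,0,0],[1,0,0,0.2,0,0,0],[1,0,0,0,0,0,0],[1,0,0,0,0,0,0]]}}

```text
time: 7.45
tool_pos: [0.6453, 0.1087, 0.1416]
eef_rot: [-2.761, 1.493, -0.002]
contact_force: [-1.5, 0.1, 0.2]
opening: 0.0517
```

```bash
python3 g.py .6455 .1085 .145 -57
```

```text
t 7.45 pos [0.6453 0.1087 0.1416] yaw -56.8 tilt [0.002 0.002] F [-1.5  0.1  0.2] open 0.0517 q [-0.61  0.57  0.5   1.71 -0.33  0.95 -0.98]
shift now [ 0.03 -0.   -0.34] shift after turn [ 0.03 -0.   -0.34] turn [-0.003  0.     0.004]
```

Request:
{"name": "apply_moves", "arguments": {"series": [[-1,0,0,0,0,0,0],[-1,0,0,0,0,0,0],[-1,0,0,0,0,0,0],[-1,0,0,0,0,0,0],[-1,0,0,0,0,0,0]]}}

```text
time: 7.95
tool_pos: [0.648, 0.1089, 0.1434]
eef_rot: [-2.758, 1.491, -0.01]
contact_force: [-0.1, 0.4, 1.3]
opening: 0.0866
```

Request:
{"name": "apply_moves", "arguments": {"series": [[-1,0,0,-1,0,0,0],[-1,0,0,-3,0,0,0],[-1,0,0,-4,0,0,0],[-1,0,0,-4,0,0,0],[-1,0,0,-3,0,0,0]]}}

```text
time: 8.45
tool_pos: [0.6441, 0.1082, 0.2959]
eef_rot: [2.762, -1.494, 0.0]
contact_force: [1.3, -0.1, 0.5]
opening: 0.0874
```

```bash
python3 g.py .428 -.134 .17 50; python3 - <<'E'
from station import robot
import cv2
d=robot.read_camera("scene"); cv2.imwrite("pics/s1.png",d["pixels"])
E
```

```text
t 8.45 pos [0.6441 0.1082 0.2959] yaw -56.8 tilt [-0.    -0.001] F [ 1.3 -0.1  0.5] open 0.0874 q [-0.66  0.43  0.57  1.55 -0.24  1.23 -1.05]
shift now [ 8.44 31.33 12.62] shift after turn [-32.44  -0.99  12.59] turn [ 1.000e-03  0.000e+00 -1.865e+00]
```

View pics/s1.png

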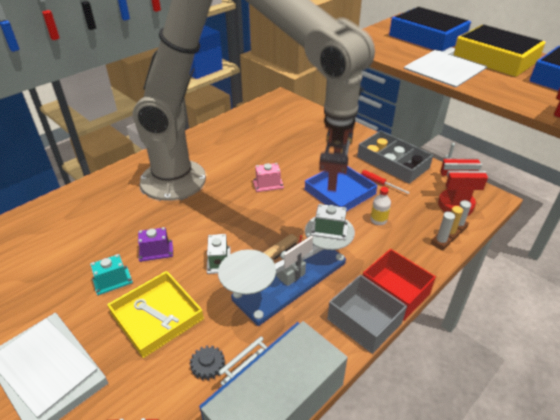

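P1 stands upright on the left pan at (330,222). Now P2.

Request:
{"name": "apply_moves", "arguments": {"series": [[-1,1.2,4.4,0.5,0,0,0],[-1,1.2,4.5,0.5,0,0,0],[-1,1.2,4.5,0.5,0,0,0],[-1,1.2,4.5,1,0,0,0],[-1,1.2,4.5,1.5,0,0,0],[-1,1.2,4.5,2,0,0,0],[-1,0.8,3,1.5,0,0,0],[-1,0,0,0,0,0,-0.15],[-1,0,0,0,0,0,-0.15],[-1,0,0,0,0,0,-0.15],[-1,0,0,0,0,0,-0.15],[-1,0,0,0,0,0,-0.15]]}}

```text
time: 9.7
tool_pos: [0.4367, -0.1308, 0.2291]
eef_rot: [-3.108, 0.364, -0.039]
contact_force: [1.0, 0.3, 0.1]
opening: 0.0877
```

Request:
{"name": "apply_moves", "arguments": {"series": [[-1,0,0,0,0,0,-0.15],[-1,0,0,0,0,0,-0.15],[-1,0,0,0,0,0,-0.15],[-1,0,0,0,0,0,-0.15],[-1,0,0,0,0,0,-0.15],[-1,0,0,0,0,0,-0.15],[-1,0,0,0,0,0,-0.1]]}}

```text
time: 10.4
tool_pos: [0.4372, -0.1326, 0.2329]
eef_rot: [2.908, 1.182, 0.053]
contact_force: [0.0, 0.3, 0.2]
opening: 0.088
```

```bash
python3 g.py .428 -.134 .15 50
```

```text
t 10.4 pos [ 0.4372 -0.1326  0.2329] yaw 44.2 tilt [0.032 0.011] F [0.  0.3 0.2] open 0.088 q [-0.36  0.08  0.56  2.09 -0.07  0.96  1.02]
shift now [-1.01 -0.66  8.25] shift after turn [-0.7  -0.61  8.29] turn [ 0.017 -0.03  -0.101]
```

Request:
{"name": "apply_moves", "arguments": {"series": [[-1,-0.7,-0.6,2,0.017,-0.03,-0.1],[-1,0,0,3,0,0,0],[-1,0,0,2,0,0,0],[-1,0,0,0,0,0,0]]}}

```text
time: 10.8
tool_pos: [0.4305, -0.1339, 0.1639]
eef_rot: [2.842, 1.335, 0.009]
contact_force: [-0.5, -0.7, -0.5]
opening: 0.0877
```

```bash
python3 g.py .428 -.134 .031 50; python3 - <<'E'
from station import robot
import cv2
d=robot.read_camera("wrist"); cv2.imwrite("pics/w2.png",d["pixels"])
E
```

```text
t 10.8 pos [ 0.4305 -0.1339  0.1639] yaw 50.3 tilt [0.006 0.   ] F [-0.5 -0.7 -0.5] open 0.0877 q [-0.32  0.19  0.55  2.16 -0.14  0.81  1.19]
shift now [-0.22 -0.25 13.28] shift after turn [-0.17 -0.19 13.29] turn [ 0.004 -0.004  0.006]
```

View pics/w2.png

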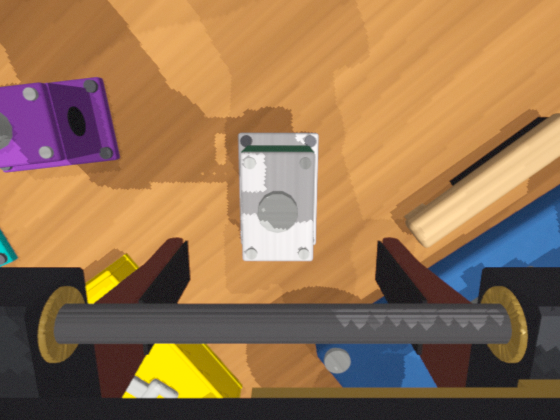

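P2's boss is at (278,211), about 5 px left of the jaw midline, which is the 2 mm still to be corrected. I'll descend, correcting on the way.

Request:
{"name": "apply_moves", "arguments": {"series": [[-1,-0.2,-0.2,3.5,0,0,0],[-1,0,0,4,0,0,0],[-1,0,0,3,0,0,0],[-1,0,0,1.5,0,0,0],[-1,0,0,0,0,0,0]]}}

```text
time: 11.35
tool_pos: [0.4384, -0.1352, 0.049]
eef_rot: [2.835, 1.332, 0.034]
contact_force: [-0.6, -0.2, -0.3]
opening: 0.0875
```

```bash
python3 g.py .428 -.134 .031 50
```

```text
t 11.35 pos [ 0.4384 -0.1352  0.049 ] yaw 50.3 tilt [0.024 0.001] F [-0.6 -0.2 -0.3] open 0.0875 q [-0.19  0.42  0.43  2.24 -0.35  0.53  1.39]
shift now [-0.61 -0.91  1.77] shift after turn [-0.58 -0.88  1.8 ] turn [ 0.018 -0.016  0.006]
```

Request:
{"name": "apply_moves", "arguments": {"series": [[-1,-0.6,-0.9,0.8,0.018,-0.016,0],[-1,0,-0.2,0.8,0,0,0],[-1,0,0,0.2,0,0,0]]}}

```text
time: 11.65
tool_pos: [0.4286, -0.1329, 0.0331]
eef_rot: [2.842, 1.335, 0.006]
contact_force: [-0.2, -0.5, 0.1]
opening: 0.0877
```

```bash
python3 g.py .428 -.134 .031 50
```

```text
t 11.65 pos [ 0.4286 -0.1329  0.0331] yaw 50.3 tilt [0.004 0.   ] F [-0.2 -0.5  0.1] open 0.0877 q [-0.18  0.44  0.42  2.25 -0.37  0.5   1.4 ]
shift now [-0.12  0.02  0.21] shift after turn [-0.12  0.03  0.21] turn [ 0.003 -0.003  0.006]
```

Request:
{"name": "apply_moves", "arguments": {"series": [[1,-0.1,0,0.1,0,0,0],[1,0,0,0,0,0,0],[1,0,0,0,0,0,0],[1,0,0,0,0,0,0],[1,0,0,0,0,0,0],[1,0,0,0,0,0,0]]}}

```text
time: 12.25
tool_pos: [0.4289, -0.134, 0.0334]
eef_rot: [2.841, 1.335, 0.01]
contact_force: [-0.1, -0.4, -1.8]
opening: 0.0518
```

Request:
{"name": "apply_moves", "arguments": {"series": [[1,0,0,-1,0,0,0],[1,0,0,-2,0,0,0],[1,0,0,-3.5,0,0,0],[1,0,0,-4,0,0,0],[1,0,0,-4,0,0,0],[1,0,0,-4,0,0,0],[1,0,0,-3.5,0,0,0],[1,0,0,-2,0,0,0],[1,0,0,-1,0,0,0],[1,0,0,0,0,0,0]]}}

```text
time: 13.25
tool_pos: [0.4213, -0.1345, 0.294]
eef_rot: [-2.843, -1.329, 0.003]
contact_force: [0.0, 0.4, -3.5]
opening: 0.0517
```

```bash
python3 g.py .627 -.1905 .25 50
```

```text
t 13.25 pos [ 0.4213 -0.1345  0.294 ] yaw 50.1 tilt [-0.003  0.002] F [ 0.   0.4 -3.5] open 0.0517 q [-0.42 -0.01  0.6   2.02  0.01  1.14  1.05]
shift now [ 8.9  19.39  4.33] shift after turn [ 8.93 19.36  4.4 ] turn [-0.004  0.001  0.002]
```

Request:
{"name": "apply_moves", "arguments": {"series": [[1,0.7,1.5,0.2,0,0,0],[1,1.4,3.1,0.2,0,0,0],[1,1.5,3.2,0.2,0,0,0],[1,1.5,3.2,0.2,0,0,0],[1,1.5,3.2,0.2,0,0,0],[1,1.4,3.1,0,0,0,0],[1,0.8,1.8,0,0,0,0],[1,0,0,0,0,0,0],[1,0,0,0,0,0,0]]}}

```text
time: 14.15
tool_pos: [0.6222, -0.1891, 0.2616]
eef_rot: [-2.828, -1.323, 0.042]
contact_force: [-0.4, 0.4, -4.4]
opening: 0.052
```

```bash
python3 g.py .627 -.1905 .2 50
```

```text
t 14.15 pos [ 0.6222 -0.1891  0.2616] yaw 50.1 tilt [-0.032  0.006] F [-0.4  0.4 -4.4] open 0.052 q [-0.23  0.48  0.62  1.58 -0.28  1.21  1.32]
shift now [0.3  0.63 6.14] shift after turn [0.21 0.46 6.16] turn [-0.029  0.016  0.002]
```

Request:
{"name": "apply_moves", "arguments": {"series": [[1,0.2,0.4,0,-0.029,0.016,0],[1,0,0,2,0,0,0],[1,0,0,1.5,0,0,0],[1,0,0,1,0,0,0],[1,0,0,0.8,0,0,0]]}}

```text
time: 14.65
tool_pos: [0.6215, -0.1892, 0.2037]
eef_rot: [-2.844, -1.327, 0.005]
contact_force: [0.3, 0.5, -3.4]
opening: 0.0521
```

```bash
python3 g.py .627 -.1905 .18 50
```

```text
t 14.65 pos [ 0.6215 -0.1892  0.2037] yaw 50.0 tilt [-0.005  0.002] F [ 0.3  0.5 -3.4] open 0.0521 q [-0.22  0.51  0.6   1.67 -0.32  1.07  1.35]
shift now [0.26 0.51 2.37] shift after turn [0.26 0.5  2.37] turn [-0.005  0.002  0.001]
```

Request:
{"name": "apply_moves", "arguments": {"series": [[1,0.2,0.4,0.5,0,0,0],[1,0,0,0.5,0,0,0],[1,0,0,0.5,0,0,0],[1,0,0,0.5,0,0,0],[1,0,0,0.3,0,0,0],[1,0,0,0,0,0,0]]}}

```text
time: 15.25
tool_pos: [0.6264, -0.1903, 0.1799]
eef_rot: [-2.843, -1.328, 0.004]
contact_force: [-1.7, 1.7, -0.2]
opening: 0.052
```

```bash
python3 g.py .627 -.1905 .18 50
```

```text
t 15.25 pos [ 0.6264 -0.1903  0.1799] yaw 50.1 tilt [-0.004  0.002] F [-1.7  1.7 -0.2] open 0.052 q [-0.21  0.54  0.58  1.68 -0.34  1.03  1.36]
shift now [ 0.02  0.06 -0.01] shift after turn [ 0.02  0.06 -0.01] turn [-0.004  0.001  0.001]
```

Supported. Release and retreat upward.

Request:
{"name": "apply_moves", "arguments": {"series": [[-1,0,0,0,0,0,0],[-1,0,0,0,0,0,0],[-1,0,0,0,0,0,0],[-1,0,0,0,0,0,0],[-1,0,0,0,0,0,0]]}}

```text
time: 15.75
tool_pos: [0.6283, -0.1913, 0.1819]
eef_rot: [2.847, 1.329, 0.002]
contact_force: [-0.4, -0.8, -0.3]
opening: 0.0868
```

Request:
{"name": "apply_moves", "arguments": {"series": [[-1,0,0,-1,0,0,0],[-1,0,0,-3,0,0,0],[-1,0,0,-4,0,0,0],[-1,0,0,-4,0,0,0],[-1,-1,-3,0,0,0,0],[-1,-1,-4,0,0,0,0],[-1,-1,-4,0,0,0,0],[-1,0,0,0,0,0,0],[-1,0,0,0,0,0,0],[-1,0,0,0,0,0,0],[-1,0,0,0,0,0,0],[-1,0,0,0,0,0,0]]}}

```text
time: 16.95
tool_pos: [0.5247, -0.1453, 0.3132]
eef_rot: [2.844, 1.323, 0.011]
contact_force: [-0.8, 0.3, 0.3]
opening: 0.0876
```

```bash
cat > look.py <<'E'
import sys
from h import *
from station import robot
n=sys.argv[1]
d=robot.read_camera("top");s=robot.read_camera("scene");W=cloud(d)
cv2.imwrite(f"pics/t{n}.png",d["pixels"]);cv2.imwrite(f"pics/s{n}.png",s["pixels"])
for nm,(u0,u1,v0,v1) in dict(left=(220,290,110,180),right=(325,395,120,190)).items():
    w=W[v0:v1,u0:u1].reshape(-1,3); w=w[w[:,2]>.09]
    x,y=((.6455,.1085) if nm=='left' else (.627,-.1905))
    w=w[np.hypot(w[:,0]-x,w[:,1]-y)<.085]
    h=np.histogram(w[:,2],bins=np.arange(.09,.3,.004))
    print(nm,[(round(float(b),3),int(c)) for b,c in zip(h[1],h[0]) if c>40])
    z=np.percentile(w[:,2],30); pan=w[(w[:,2]<z+.004)]
    print(' pan z',np.median(pan[:,2]).round(4)); top=w[(w[:,2]>np.median(pan[:,2])+.06)&(w[:,2]<np.median(pan[:,2])+.079)]
    if len(top)>100: print(' cover',np.median(top,0).round(4),rect(top[:,:2]))
E
python3 g.py; python3 look.py 2
```

```text
t 16.95 pos [ 0.5247 -0.1453  0.3132] yaw 49.9 tilt [ 0.008 -0.002] F [-0.8  0.3  0.3] open 0.0876 q [-0.41  0.2   0.66  1.79 -0.13  1.19  1.17]
left [(0.118, 123), (0.122, 669), (0.126, 277), (0.13, 70), (0.134, 114), (0.19, 60), (0.194, 300), (0.198, 127), (0.206, 58)]
 pan z 0.1243
 cover [0.6413 0.1078 0.1965] (array([644.8, 108.4]), array([81.4, 52.6]), 33.4)
right [(0.142, 63), (0.146, 92), (0.214, 43), (0.218, 61)]
 pan z 0.1466
 cover [ 0.6412 -0.1761  0.2186] (array([ 635.5, -174.9]), array([82.4, 19. ]), -24.3)
```

View pics/s2.png

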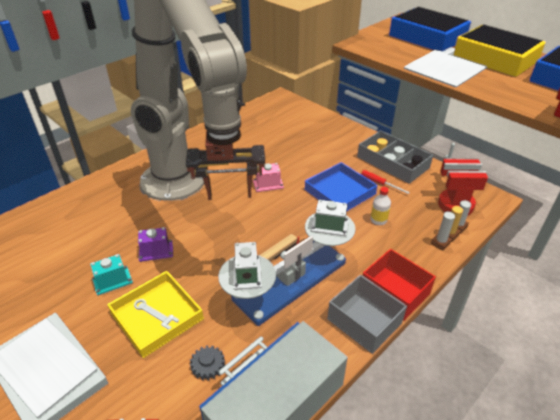

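View pics/t2.png

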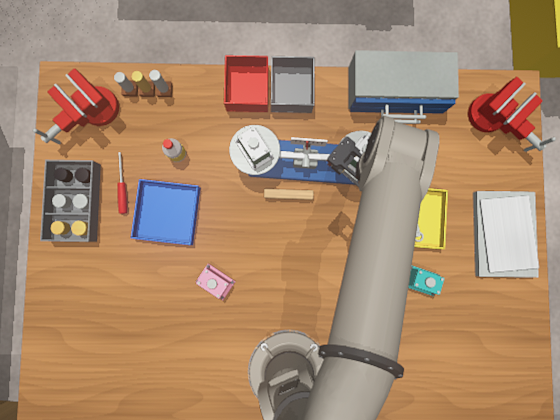

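The beam is at rest with both pumps upright on their pans: left pan at z = 0.124, right at 0.147, a tilt of about +0.075 rad. So P1 on the left is heavier, which agrees with the wrist weights of 5.5 N against 3.5 N. Back to P1.

Request:
{"name": "apply_moves", "arguments": {"series": [[-1,0,0,0,0,0,0.15],[-1,0,0,0,0,0,0.15],[-1,0,0,0,0,0,0.15],[-1,0,0,0,0,0,0.15],[-1,0,0,0,0,0,0.15],[-1,0,0,0,0,0,0.15],[-1,0,0,0,0,0,0.15],[-1,0,0,0,0,0,0.15],[-1,0,0,0,0,0,0.15],[-1,0,0,0,0,0,0.15],[-1,0,0,0,0,0,0.15],[-1,0,0,0,0,0,0.15]]}}

```text
time: 18.25
tool_pos: [0.5271, -0.1478, 0.311]
eef_rot: [2.8, -1.413, 0.01]
contact_force: [-0.5, -0.2, 0.4]
opening: 0.0876
```

```bash
python3 g.py .6448 .1085 .29 -57
```

```text
t 18.25 pos [ 0.5271 -0.1478  0.311 ] yaw -53.6 tilt [ 0.003 -0.008] F [-0.5 -0.2  0.4] open 0.0876 q [-0.64  0.27  0.99  1.8  -0.23  1.2  -0.52]
shift now [-13.65 -24.69   1.94] shift after turn [-15.09 -23.83   2.1 ] turn [ 0.002 -0.008  0.06 ]
```

Request:
{"name": "apply_moves", "arguments": {"series": [[-1,-1.5,-2.4,0,0,0,0.06],[-1,-2.4,-3.8,0,0,0,0],[-1,-2.4,-3.8,0,0,0,0],[-1,-2.4,-3.8,0,0,0,0],[-1,-2.4,-3.8,0,0,0,0],[-1,-2.4,-3.8,0,0,0,0],[-1,-1.5,-2.4,0,0,0,0],[-1,0,0,0,0,0,0]]}}

```text
time: 19.05
tool_pos: [0.6524, 0.1158, 0.3064]
eef_rot: [2.744, -1.511, 0.013]
contact_force: [-0.1, -0.3, -0.3]
opening: 0.0883
```

```bash
python3 g.py .6448 .1085 .23 -57
```

```text
t 19.05 pos [0.6524 0.1158 0.3064] yaw -57.7 tilt [ 0.002 -0.012] F [-0.1 -0.3 -0.3] open 0.0883 q [-0.86  0.51  0.88  1.53 -0.39  1.29 -0.94]
shift now [0.12 1.   7.65] shift after turn [0.2  1.03 7.64] turn [ 0.005 -0.012 -0.012]
```

Request:
{"name": "apply_moves", "arguments": {"series": [[-1,0.2,1.0,3,0.005,-0.012,-0.012],[-1,0,0,3,0,0,0],[-1,0,0,1,0,0,0],[-1,0,0,0,0,0,0]]}}

```text
time: 19.45
tool_pos: [0.646, 0.1064, 0.2342]
eef_rot: [2.76, -1.497, 0.003]
contact_force: [-0.4, 0.1, 0.0]
opening: 0.0875
```

```bash
python3 g.py .6448 .1085 .155 -57; python3 - <<'E'
from station import robot
import cv2
d=robot.read_camera("wrist"); cv2.imwrite("pics/w3.png",d["pixels"])
E
```

```text
t 19.45 pos [0.646  0.1064 0.2342] yaw -56.9 tilt [ 0.001 -0.003] F [-0.4  0.1  0. ] open 0.0875 q [-0.83  0.55  0.84  1.64 -0.44  1.15 -0.87]
shift now [-0.27 -0.02  7.92] shift after turn [-0.24 -0.02  7.92] turn [ 0.001 -0.003  0.001]
```

View pics/w3.png

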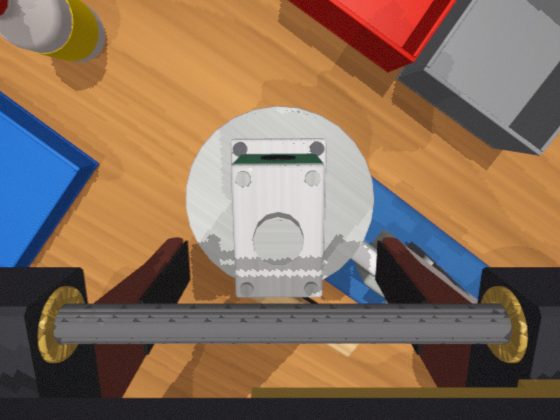

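P1's boss is at (277,238), aligned and about 2 mm off the midline. I'll correct that and descend.

Request:
{"name": "apply_moves", "arguments": {"series": [[-1,-0.25,0,2,0,0,0],[-1,0,0,3,0,0,0],[-1,0,0,1.8,0,0,0],[-1,0,0,0.5,0,0,0],[-1,0,0,0,0,0,0]]}}

```text
time: 20.0
tool_pos: [0.6508, 0.1066, 0.1685]
eef_rot: [-2.755, 1.497, -0.019]
contact_force: [-0.5, -0.0, 0.7]
opening: 0.0878
```

```bash
python3 g.py .6448 .1085 .155 -57
```

```text
t 20.0 pos [0.6508 0.1066 0.1685] yaw -57.1 tilt [ 0.014 -0.   ] F [-0.5 -0.   0.7] open 0.0878 q [-0.8   0.62  0.8   1.7  -0.5   1.03 -0.83]
shift now [-0.5   0.41  1.34] shift after turn [-0.48  0.4   1.35] turn [-0.011 -0.008 -0.001]
```

Request:
{"name": "apply_moves", "arguments": {"series": [[-1,-0.45,0.4,0.6,-0.011,-0.008,0],[-1,0,0,0.6,0,0,0],[-1,0,0,0,0,0,0]]}}

```text
time: 20.3
tool_pos: [0.6467, 0.1082, 0.1592]
eef_rot: [-2.757, 1.499, -0.004]
contact_force: [-0.4, 0.6, 1.0]
opening: 0.0877
```

```bash
python3 g.py .6448 .1085 .155 -57
```

```text
t 20.3 pos [0.6467 0.1082 0.1592] yaw -57.1 tilt [0.004 0.002] F [-0.4  0.6  1. ] open 0.0877 q [-0.79  0.62  0.79  1.71 -0.51  1.02 -0.83]
shift now [-0.13  0.14  0.42] shift after turn [-0.13  0.14  0.42] turn [-0.004 -0.001 -0.001]
```

Request:
{"name": "apply_moves", "arguments": {"series": [[-1,-0.1,0.1,0.3,0,0,0],[1,0,0,0,0,0,0],[1,0,0,0,0,0,0],[1,0,0,0,0,0,0],[1,0,0,0,0,0,0],[1,0,0,0,0,0,0],[1,0,0,0,0,0,0]]}}

```text
time: 21.0
tool_pos: [0.6458, 0.1087, 0.1571]
eef_rot: [-2.756, 1.498, -0.006]
contact_force: [0.1, -0.3, -0.4]
opening: 0.0518
```

```bash
python3 g.py
```

```text
t 21.0 pos [0.6458 0.1087 0.1571] yaw -57.0 tilt [0.005 0.002] F [ 0.1 -0.3 -0.4] open 0.0518 q [-0.79  0.62  0.79  1.71 -0.51  1.02 -0.82]
```

Request:
{"name": "apply_moves", "arguments": {"series": [[1,0,0,-0.6,0,0,0],[1,0,0,-0.6,0,0,0],[1,0,0,-0.7,0,0,0],[1,0,0,-0.7,0,0,0],[1,0,0,-0.8,0,0,0],[1,0,0,-0.8,0,0,0],[1,0,0,-1,0,0,0],[1,0,0,-2,0,0,0],[1,0,0,-3,0,0,0],[1,0,0,-2,0,0,0],[1,0,0,-1,0,0,0],[1,0,0,0,0,0,0]]}}

```text
time: 22.2
tool_pos: [0.6422, 0.108, 0.2957]
eef_rot: [-2.759, 1.502, 0.003]
contact_force: [-0.4, 0.5, -5.6]
opening: 0.0522
```

```bash
python3 g.py .472 .379 .25 -3; python3 look.py 3
```

```text
t 22.2 pos [0.6422 0.108  0.2957] yaw -57.1 tilt [-0.001  0.001] F [-0.4  0.5 -5.6] open 0.0522 q [-0.86  0.5   0.88  1.57 -0.4   1.26 -0.91]
shift now [-31.99  -0.43   4.62] shift after turn [-18.41 -26.17   4.57] turn [-0.     0.002 -0.944]
left [(0.146, 137), (0.15, 286), (0.154, 52), (0.27, 44)]
 pan z 0.151
right [(0.114, 199), (0.118, 633), (0.122, 200), (0.126, 121), (0.13, 100), (0.186, 98), (0.19, 295), (0.194, 81), (0.202, 58)]
 pan z 0.1197
 cover [ 0.6226 -0.1866  0.1918] (array([ 626.4, -189.4]), array([81.2, 51.6]), -40.0)
```

View pics/s3.png

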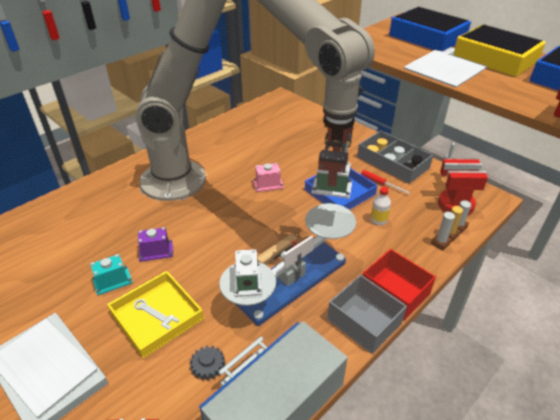

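P2 stays upright on the right pan at (247,272), and P1 is held. Now carry it to the blue tray.

Request:
{"name": "apply_moves", "arguments": {"series": [[1,-2,0,0,0,0,0],[1,-4,0,0,0,0,0],[1,-4.6,0,0,0,0,0],[1,-4.6,0,0,0,0,0],[1,-4.6,0,0,0,0,0],[1,-4.6,0,0,0,0,0],[1,-4,0,0,0,0,0],[1,-2.4,0,0,0,0,0],[1,-1,0,0,0,0,0],[1,0,0,0,0,0,0]]}}

```text
time: 23.3
tool_pos: [0.4557, 0.3812, 0.2796]
eef_rot: [2.737, -1.496, -0.017]
contact_force: [-0.2, 0.7, -5.1]
opening: 0.052
```

Request:
{"name": "apply_moves", "arguments": {"series": [[1,0,0,0,0,0,-0.1],[1,0,0,0,0,0,-0.15],[1,0,0,0,0,0,-0.15],[1,0,0,0,0,0,-0.15],[1,0,0,0,0,0,-0.15],[1,0,0,0,0,0,-0.15],[1,0,0,0,0,0,-0.05],[1,0,0,0,0,0,0]]}}

```text
time: 24.1
tool_pos: [0.4661, 0.3611, 0.2762]
eef_rot: [3.11, -0.157, -0.028]
contact_force: [-0.2, -0.5, -6.1]
opening: 0.0518
```

```bash
python3 g.py .472 .379 .1 -5.8
```

```text
t 24.1 pos [0.4661 0.3611 0.2762] yaw -5.8 tilt [-0.019 -0.026] F [-0.2 -0.5 -6.1] open 0.0518 q [-1.28  0.36  0.68  1.71 -0.23  1.19 -0.64]
shift now [ 0.7  -2.34 17.55] shift after turn [ 0.41 -1.84 17.62] turn [0.028 0.017 0.001]
```

Request:
{"name": "apply_moves", "arguments": {"series": [[1,0.4,-1.8,1,0.028,0.017,0],[1,0,0,3,0,0,0],[1,0,0,4,0,0,0],[1,0,0,4,0,0,0],[1,0,0,3,0,0,0],[1,0,0,2,0,0,0],[1,0,0,0,0,0,0]]}}

```text
time: 24.8
tool_pos: [0.4819, 0.367, 0.1006]
eef_rot: [3.133, -0.204, 0.012]
contact_force: [-0.2, -0.1, -6.6]
opening: 0.0521
```

```bash
python3 g.py .472 .379 .06 -5.8
```

```text
t 24.8 pos [0.4819 0.367  0.1006] yaw -7.5 tilt [ 0.007 -0.003] F [-0.2 -0.1 -6.6] open 0.0521 q [-1.18  0.56  0.58  1.86 -0.4   0.83 -0.53]
shift now [-1.16 -1.07  4.05] shift after turn [-1.1  -1.1   4.06] turn [ 0.002 -0.008 -0.029]
```

Request:
{"name": "apply_moves", "arguments": {"series": [[1,-1.1,-1.1,0.5,0,-0.008,-0.029],[1,0,0,1.5,0,0,0],[1,0,0,1.5,0,0,0],[1,0,0,0.5,0,0,0],[1,0,0,0,0,0,0]]}}

```text
time: 25.3
tool_pos: [0.4748, 0.3807, 0.0605]
eef_rot: [-3.136, 0.16, -0.005]
contact_force: [-0.7, -0.2, -5.4]
opening: 0.0519
```

```bash
python3 g.py .472 .379 .038 -5.8
```

```text
t 25.3 pos [0.4748 0.3807 0.0605] yaw -5.9 tilt [0.003 0.001] F [-0.7 -0.2 -5.4] open 0.0519 q [-1.17  0.62  0.53  1.87 -0.44  0.76 -0.5 ]
shift now [-0.27  0.2   2.25] shift after turn [-0.26  0.19  2.25] turn [-0.002 -0.003 -0.001]
```

Request:
{"name": "apply_moves", "arguments": {"series": [[1,-0.2,0.2,0.6,0,0,0],[1,0,0,0.5,0,0,0],[1,0,0,0.4,0,0,0],[1,0,0,0.3,0,0,0],[1,0,0,0.2,0,0,0]]}}

```text
time: 25.8
tool_pos: [0.4737, 0.3791, 0.0403]
eef_rot: [-3.134, 0.161, -0.008]
contact_force: [0.8, -0.0, -6.0]
opening: 0.052
```

```bash
python3 g.py .472 .379 .038 -5.8
```

```text
t 25.8 pos [0.4737 0.3791 0.0403] yaw -5.9 tilt [0.005 0.003] F [ 0.8 -0.  -6. ] open 0.052 q [-1.15  0.64  0.51  1.89 -0.46  0.72 -0.48]
shift now [-0.16  0.03  0.23] shift after turn [-0.16  0.03  0.23] turn [-0.003 -0.005 -0.002]
```

Request:
{"name": "apply_moves", "arguments": {"series": [[1,0,0,0.2,-0.003,-0.004,0],[1,0,0,0.15,0,0,0]]}}

```text
time: 26.0
tool_pos: [0.4736, 0.379, 0.038]
eef_rot: [-3.137, 0.161, 0.001]
contact_force: [-9.3, -6.6, 22.9]
opening: 0.0519
```

Request:
{"name": "apply_moves", "arguments": {"series": [[1,0,0,0.15,0,0,0],[1,0,0,0.1,0,0,0]]}}

```text
time: 26.2
tool_pos: [0.4737, 0.379, 0.0381]
eef_rot: [-3.136, 0.161, 0.004]
contact_force: [-2.9, -1.4, 1.6]
opening: 0.0519
```

Contact is made and the force has relaxed. Release.

Request:
{"name": "apply_moves", "arguments": {"series": [[-1,0,0,0,0,0,0],[-1,0,0,0,0,0,0],[-1,0,0,0,0,0,0],[-1,0,0,0,0,0,0],[-1,0,0,0,0,0,0]]}}

```text
time: 26.7
tool_pos: [0.477, 0.3811, 0.0404]
eef_rot: [-3.131, 0.161, -0.005]
contact_force: [0.7, -1.0, 0.4]
opening: 0.0864
```

Request:
{"name": "apply_moves", "arguments": {"series": [[-1,0,0,-1,0,0,0],[-1,0,0,-3,0,0,0],[-1,0,0,-4,0,0,0],[-1,0,0,-4,0,0,0],[-1,0,0,-4,0,0,0],[-1,0,0,-3,0,0,0],[-1,-4,0,-2,0,0,0],[-1,-4,0,0,0,0,0],[-1,-3,-2,0,0,0,0],[-1,0,-4,0,0,0,0],[-1,0,-4,0,0,0,0],[-1,0,-4,0,0,0,0]]}}

```text
time: 27.9
tool_pos: [0.3817, 0.5276, 0.2693]
eef_rot: [-3.123, 0.181, -0.004]
contact_force: [0.5, -0.1, 0.5]
opening: 0.0879
```

Request:
{"name": "apply_moves", "arguments": {"series": [[-1,0,-4,0,0,0,0],[-1,0,-4,0,0,0,0],[-1,0,0,0,0,0,0],[-1,0,0,0,0,0,0],[-1,0,0,0,0,0,0]]}}

```text
time: 28.4
tool_pos: [0.3887, 0.6142, 0.2712]
eef_rot: [-3.124, 0.172, -0.005]
contact_force: [-0.2, 0.9, 0.2]
opening: 0.0879
```

```bash
python3 g.py; python3 look.py 4; python3 - <<'E'
from h import *
from station import robot
d=robot.read_camera("top");W=cloud(d);p=W.reshape(-1,3)
m=(np.abs(p[:,0]-.473)<.08)&(np.abs(p[:,1]-.379)<.08)
for lo,hi in((.07,.082),(.082,.1)):
    q=p[m&(p[:,2]>lo)&(p[:,2]<hi)]; print(len(q),np.median(q,0).round(4),rect(q[:,:2]))
E
```

```text
t 28.4 pos [0.3887 0.6142 0.2712] yaw -6.3 tilt [0.004 0.013] F [-0.2  0.9  0.2] open 0.0879 q [-1.46  0.58  0.6   1.4  -0.34  1.25 -0.95]
left [(0.146, 568), (0.15, 1239), (0.154, 225)]
 pan z 0.1509
right [(0.114, 232), (0.118, 616), (0.122, 187), (0.126, 126), (0.13, 97), (0.186, 89), (0.19, 279), (0.194, 106), (0.202, 53)]
 pan z 0.1196
 cover [ 0.623  -0.1864  0.1922] (array([ 626., -189.]), array([81.3, 51.6]), -40.1)
402 [0.4734 0.3747 0.0776] (array([473.6, 377.7]), array([80.3, 51.6]), 84.6)
97 [0.4734 0.3768 0.0886] (array([473.2, 377.5]), array([74.6, 47.3]), 87.6)
```

View pics/s4.png

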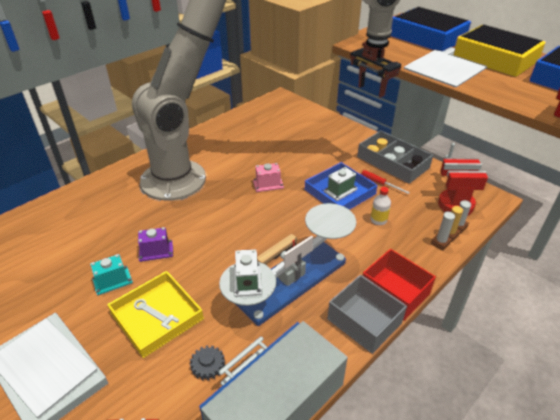

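View pics/t4.png

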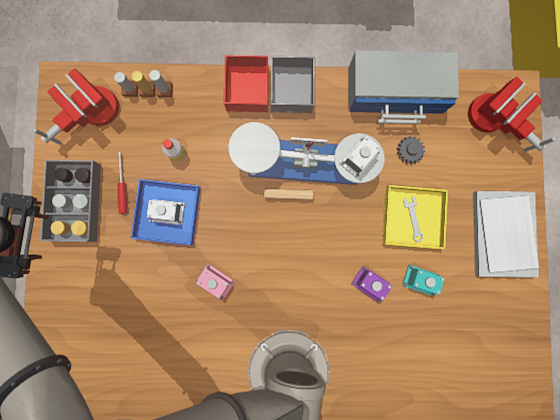

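The heavier pump stands upright in the blue tray at top-view pixel (166,211), with its cover at 77.6 mm (5 mm floor + 72 mm). The lighter one stands on the right pan at (359,157), and everything else is where it was. Handing in.

```bash
python3 -c "
from station import robot
print(robot.finish_job())"
```

```text
the job is handed in; nothing more can be done
None
```

The job is done and handed in at about 28 s of the 67 s allowed. The heavier pump body stands upright in the blue tray, and the lighter one is still standing on the right pan.

- **Weighing:** I stood the pump that started on the left on the left pan and the other on the right pan, let go and let the beam settle. The left pan stood at 124 mm and the right at about 147 mm, a tilt of roughly +0.075 rad, so the left pump is the heavier. Only one picture was taken of the settled beam, and the arm partly hid the right pan in it. The wrist weights while lifting agreed, at about 5.5 N against 3.5 N.
- **Final checks:** In the tray, the cover lies flat at about 78 mm, as expected for a pump standing on the tray floor near its centre. On the right pan, the lighter pump's cover is also flat, 72 mm above the pan. The other things on the bench look unmoved in the pictures, and the gripper is open and clear.
- **Less gentle than planned:** Setting the pump down in the tray gave a short contact reading of about 23 N upward on the wrist. It had fallen below 2 N before I let go.

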